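Lift the slide rack out of its covered dish and hold it level

ROBOT

A 7-joint arm with a two-finger parallel gripper is mounted at the origin on a cart in front of the work surface, level with it; the furniture and walls round the work are solid. World frame = base frame: x ahead of the robot, y to its left, z up, the work surface at z = 0. Lengths are in m, angles in rad, forces in N, time in s.
With the tool pointing down it reaches from about 0.425 to 0.925 m from the base axis. Payload 6.8 kg.
Tool frame: the origin (TCP) lies on the centre line of the jaws, within the pads' length; the fingertips stand 25 mm ahead of it and the grasp point (between the pads) lies 6 mm ahead of it; z points along the fingers, y is the line along which they close (so a half turn about z gives the same grasp; the last joint's range is limited). The gripper opens to 85 mm and grips with 20 to 120 N. Pads are 22 mm wide; open, the fingers measure 114 mm over their backs; the gripper's body (76 mm by 85 mm) begins 54 mm behind the grasp point. The pads swing forward as they close: fully open they stand 13 mm farther back than shut.
Start: joints at [1.213, 0.477, 0.022, 1.555, -0.011, 1.109, -0.083], TCP at [0.167, -0.654, 0.256] pointing down, gripper open.
Joint ranges: [-2.96, 2.96], [-0.34, 2.1], [-1.41, 1.46], [0.24, 2.44], [-1.37, 4.51], [0.17, 1.92], [-2.96, 2.96]. Speed limits (rad/s): [2.39, 2.39, 3.14, 3.14, 3.14, 3.14, 3.14].

INTERFACE

Orientations are given as a rotation vector (axis times angle).
In Python, from bench import telemetry, grab_frame, job gives the robot as it stands.
- The arm moves only by the tool apply_moves, never from a script. Its argument "rows" is a list of rows, each a list of 2 entries, a list of its own where there are three numbers: the shift along the tool's x, y, z each as a share of 250 mm, from -1 to 1, then the turn, a rotation vector about the tool's x, y, z each as a share of pi rad, from -1 to 1. A call has 1 to 10 rows; each row is the pose to reach, as a shift and turn from the pose commanded when the call began, along the tool's axes at that moment, turning the shorter way round; what a row does not reach only later rows make up. A row lasts 1/8 s, in which the tool goes at most 62.5 mm and 10.7 degrees, less where a joint would pass 70% of its speed; a pose out of reach is approached as far as the arm can. A call with a number of a shift or a turn outside -1 to 1 is refused whole. A call with a gripper value outside its range is refused whole. "jaw" is the gripper's target within -1 to 1 (fully open at 1, half-way at 0, shut at -1), set as the call begins (left out, the last holds). The fingers move at their own pace and stop on an object; "newtons" is the grip in N (left out, the last holds). Time passes only in rows, so rows that repeat a pose let the fingers close. It gives the time, the measured TCP pose, the force, the opening and the grip force at its end, in the units of the state.
- telemetry.get_obs(): the state, without advancing time (a new reading comes with each control period).
- grab_frame(name): name is "side" or "top" or "wrist"; returns a dict with "frame" (384x512x3 uint8, red, green, blue), "vertical_fov" (degrees; the focal length in pixels is half the picture's height over the tangent of half this angle, whatever the lens; pixels are square), "cx", "cy" (the principal point, pixels), "origin" and "attitude" of the camera in the world. Camera axes: x right, y up, looking along -z (the intrinsics and any distortion apply to the point x, -y, -z); pixel columns grow to the right and rows downward; lengths in m; the calibration is good to about 2 mm. A picture is of the moment at which its call begins. There is no depth.
- job.hand_in(): hands the job in; it is judged then, once.
The state is a dict: "clock": time; "joints": joint angles; "qvel": joint speeds; "tau": joint torques, N m; "tcp_pos": TCP position; "orientation": TCP orientation; "contact_force": force on the tool from outside, world axes, zero at the start; "moment": the same for the moment, N m; "grip_width": finger opening in m; "gripper_force": force on a finger pad.
Only numpy, scipy, OpenCV 4.12 (cv2) and the standard library are available. Lean on these libraries where they do the work, as an engineer would, in place of code of your own. Each camera call takes 0.05 s, during which the arm holds its last target. There are 200 camera calls.

TASK

Ten finished microscope slides stand in a wire-handled rack inside the white slide dish, under its clear dust cover. Take the cover off by its knob and set it down gently, upright, on the table beside the dish; then take the rack by its handle, lift it straight up out of the dish and finish while holding it there, level and still, straight above the dish with about ten centimetres of air between the dish's rim and the underside of the rack, so that the slides can be looked over. Do not shift the dish, tip the rack or disturb the other things on the bench.

Things in the scene. Friction and masses are not known exactly. Their poses are not given: they have to be found in the camera images.
- dish: White plastic slide dish, loose, 0.6 kg. 118 mm along its x, 96 mm along its y (over the ledge), rim 50 mm high. Origin: centre of its underside, z up. Inside well 96 x 74 mm, its floor 6 mm above the table. A ledge runs round the outside, its top 42 mm above the table; the cover stands on it, round the 8 mm of lip above it, with 2.5 mm play each side.
- cover_knob (a point): Centre, half-way up, of the round black knob (diameter 23 mm, 30 mm high) on the middle of the clear dust cover; axes as the cover's, z up. It lies 69 mm above the cover's lower edge, and 111 mm above the table while the cover is on the dish. The knob may be gripped in any direction.
- cover: The clear dust cover: a loose clear box open below, 116 mm (its x) x 94 mm (its y) x 54 mm high without the knob, about 0.18 kg. Origin: centre of its open lower edge, z up. At the start its x and y run along the dish's.
- rack_grip (a point): Centre of the black grip sleeve of the slide rack's handle: a level round bar, diameter 11 mm, 66 mm long, along the rack's x; z up. In the dish it lies 80 mm above the table, 30 mm above the dish's rim and 12 mm below the cover's ceiling (to the centre); the rack's underside is 74 mm below it.
- rack: Steel slide rack, ten slides fixed in it, 88 mm along x, 66 mm along y, body 32 mm high, a wire upright at each end of the handle; loose, about 0.22 kg, its weight centred below the sleeve. Origin: centre of its underside, x along the handle, z up. It stands on the dish's floor with about 4 mm play each side and comes out straight upward.
- tape_yellow: Bystander: roll of yellow tape, diameter 68 mm, 48 mm high, at the back right. Origin under its centre.
- dropper_red: Bystander: small dropper bottle with a red band, 33 mm wide, 98 mm high, at the back. Origin under its centre.
- dropper_blue: Bystander: small dropper bottle with a blue band, 33 mm wide, 98 mm high, at the back. Origin under its centre.
- blower: Bystander: black rubber dust blower, diameter 52 mm, 100 mm high, at the right edge. Origin under its centre.
- glass_dish: Bystander: shallow glass dish, diameter 88 mm, 19 mm high, at the right edge. Origin under its centre.
- objective_can: Bystander: white can with a black screw lid, diameter 42 mm, 48 mm high, at the right edge. Origin under its centre.
- specimen_dish: Bystander: glass dish with brown specimens, diameter 60 mm, 14 mm high, at the front left; origin under it. (Fixed: clipboard on papers at y -0.27 to -0.02, 30 mm high; two stacked white slide boxes behind it, 94 mm; forceps at the front edge; books at the back left. Bare table for the cover: x 0.41 to 0.59, y -0.02 to 0.35, round the dish.)

How it is judged:
By the outcome, as a careful person would: the job done as asked, in the order asked, and still so for the second after the job is handed in, while the arm keeps its last pose, push and grip.
It also fails if it takes over 54 s, if anything falls off the work surface, if the arm or the gripper's body presses on something with over 40 N, if the wrist force passes 120 N, or if a joint passes its speed limit or range.

## Working session

There is one attempt and no reset: what is moved stays moved. The work goes in short steps, Python scripts to look and compute and a tool call to move; the robot and the scene stay as the last step left them, time stands still between calls to the robot, and variables do not carry over. Pictures are saved under pics/ and viewed, at most 10 in all, crops included, and the job is handed in when it is done.

Besides the shell and the picture viewer there is one more tool, called as name(argument=value, ...), one argument or row to a line, values as JSON. apply_moves: Moves the arm, as the interface text tells. Its arguments: {"type":"object","properties":{"rows":{"type":"array"},"jaw":{"type":"number"},"newtons":{"type":"number"}},"required":["rows"]}

```bash
ls; mkdir -p pics
cat > h.py <<'E'
import numpy as np, cv2
from bench import telemetry, grab_frame, job
from scipy.spatial.transform import Rotation as R
def att(a):
    a=np.array(a,float)
    return a if a.shape==(3,3) else (R.from_rotvec(a).as_matrix() if a.size==3 else R.from_quat(a).as_matrix())
def K(f):
    h=f["frame"].shape[0]; fl=h/2/np.tan(np.radians(f["vertical_fov"])/2); return fl,f["cx"],f["cy"]
def ray(f,u,v):
    fl,cx,cy=K(f); d=att(f["attitude"])@np.array([(u-cx)/fl,-(v-cy)/fl,-1]); return np.array(f["origin"],float),d
def onz(f,u,v,z):
    o,d=ray(f,u,v); return o+d*(z-o[2])/d[2]
def cross(a,b):
    (o1,d1),(o2,d2)=a,b; A=np.c_[d1,-d2]; s=np.linalg.lstsq(A,o2-o1,rcond=None)[0]
    p,q=o1+s[0]*d1,o2+s[1]*d2; return (p+q)/2,np.linalg.norm(p-q)
def proj(f,p):
    fl,cx,cy=K(f); c=att(f["attitude"]).T@(np.array(p)-f["origin"]); return cx+fl*c[0]/-c[2],cy+fl*c[1]/c[2]
def save(f,n): cv2.imwrite("pics/"+n,f["frame"][:,:,::-1])
E
python3 - <<'E'
from h import *
for n in ("side","top","wrist"):
    f=grab_frame(n); save(f,n+"0.png"); print(n,{k:v for k,v in f.items() if k!="frame"})
print(telemetry.get_obs())
a=cv2.imread("pics/side0.png");b=cv2.imread("pics/top0.png")
E
```

```text
pics
side {'vertical_fov': 51.81409565909897, 'cx': 255.70710425552193, 'cy': 185.57664466323706, 'origin': array([-0.21315718,  0.42012364,  0.76277435]), 'attitude': array([ 0.57308079, -0.97136581, -1.94080364])}
top {'vertical_fov': 42.28410583946654, 'cx': 262.0024620359403, 'cy': 198.19762212488035, 'origin': array([ 0.25862319, -0.01305781,  1.55644253]), 'attitude': array([ 0.15034314, -0.14747403, -1.57500249])}
wrist {'vertical_fov': 58.81655890900887, 'cx': 253.6654569729065, 'cy': 192.92310056092646, 'origin': array([ 0.24175545, -0.63576467,  0.37331518]), 'attitude': array([-0.26327828,  0.20634882, -1.30903265])}
{'clock': 0.15, 'joints': array([ 1.2129317 ,  0.47761547,  0.02237004,  1.55617849, -0.01151017,
        1.10930973, -0.08310235]), 'qvel': array([-0.00080827, -0.00210988,  0.00104982, -0.00134985,  0.00103669,
        0.00011833, -0.00010032]), 'tau': array([ 2.01044750e-03, -5.96925938e+01,  1.60968840e+00, -2.81493866e+01,
        1.26086603e-02,  6.51429378e-03,  3.88564411e-05]), 'tcp_pos': array([ 0.16673073, -0.65366667,  0.25556534]), 'orientation': array([-3.11578313e+00, -3.91126818e-01,  4.22137178e-04]), 'contact_force': array([ 0.74393161, -0.34960524,  0.01334432]), 'moment': array([-0.02211938, -0.02700587,  0.01341961]), 'gripper_force': 0.0, 'grip_width': 0.08515453903563222}
```

View pics/side0.png

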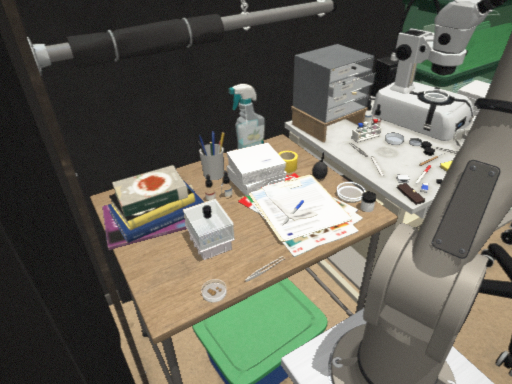

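View pics/top0.png

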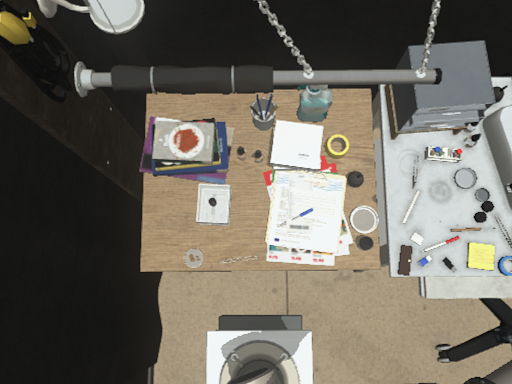

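Side view: knob at about (207,211) on the clear cover, dish edges around (188-232, 225-255). Top view: knob at about (212,202), dish around (197-230, 184-223). A rod hangs overhead, so I'll measure its height too.

Run:
```python
from h import *
S=grab_frame("side");T=grab_frame("top")
def knob(f,u,v,r=16):
    g=cv2.cvtColor(f["frame"],cv2.COLOR_RGB2GRAY)[v-r:v+r,u-r:u+r]
    n,l,s,c=cv2.connectedComponentsWithStats((g<70).astype(np.uint8))
    print([(list(s[i]),c[i]+[u-r,v-r]) for i in range(1,n) if s[i][4]>8])
    i=1+np.argmax(s[1:,4]); return c[i]+[u-r,v-r]
a,b=knob(S,207,211),knob(T,212,202)
print("knob",cross(ray(S,*a),ray(T,*b)), onz(T,*b,.111),onz(S,*a,.111))
print("rod",cross(ray(S,40,52),ray(T,85,78)),cross(ray(S,325,7),ray(T,435,76)))
k=[]
c=T["frame"][160:250,170:260];s=S["frame"][180:280,160:260]
cv2.imwrite("pics/c1.png",np.hstack([cv2.resize(c[:,:,::-1],(400,400),interpolation=2),cv2.resize(s[:,:,::-1],(400,400),interpolation=2)]))
o=telemetry.get_obs();M=att(o["orientation"]);print(M)
w=grab_frame("wrist");print("cam in tool",M.T@(w["origin"]-o["tcp_pos"]),M.T@att(w["attitude"]))
```

```text
[([np.int32(12), np.int32(11), np.int32(8), np.int32(12), np.int32(73)], array([206.76712329, 211.38356164]))]
[([np.int32(13), np.int32(12), np.int32(7), np.int32(8), np.int32(31)], array([211.96774194, 200.90322581]))]
knob (array([0.52804373, 0.13524011, 0.11216897]), np.float64(0.0028093924780457752)) [0.52899502 0.13658713 0.111     ] [0.52840113 0.13363739 0.111     ]
rod (array([0.7378302 , 0.38133167, 0.51012634]), np.float64(0.005263636485694836)) (array([ 0.74679391, -0.4028939 ,  0.49644693]), np.float64(0.01588420764326784))
[[ 9.68953053e-01  2.47244630e-01 -2.72935929e-04]
 [ 2.47244774e-01 -9.68952698e-01  8.31607927e-04]
 [-5.88514105e-05 -8.73271022e-04 -9.99999617e-01]]
cam in tool [ 0.07706674  0.00111128 -0.11790017] [[ 3.81349094e-04  9.52100318e-01  3.05785609e-01]
 [ 9.99999891e-01 -2.80157791e-04 -3.74807467e-04]
 [-2.71186087e-04  3.05785718e-01 -9.52100321e-01]]
```

View pics/c1.png

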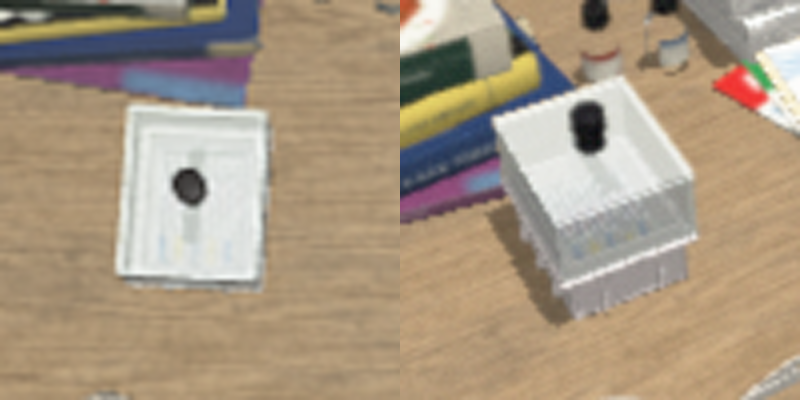

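The crop shows the dish's long side close to world x, with the knob central. I'll move over there via the free air, and turn the tool square on the way.

apply_moves(
  rows=[
    [[0.14,-0.13,-0.02],[0,0,0.01]],
    [[0.28,-0.26,-0.04],[0,0,0.025]],
    [[0.42,-0.39,-0.06],[0,0,0.04]],
    [[0.56,-0.52,-0.08],[0,0,0.055]],
    [[0.7,-0.65,-0.1],[0,0,0.07]],
    [[0.84,-0.78,-0.11],[0,0,0.0795]],
    [[0.97,-0.91,-0.12],[0,0,0.0795]],
    [[0.97,-0.91,-0.12],[0,0,0.0795]],
  ],
  jaw=1,
)

```text
clock: 1.3
tcp_pos: [0.3481, -0.3704, 0.2868]
orientation: [-3.141, -0.011, -0.002]
contact_force: [0.0, -0.8, -0.1]
grip_width: 0.0855
gripper_force: 0.0
```

apply_moves(
  rows=[
    [[0.1,-0.16,0],[0,0,0]],
    [[0.2,-0.32,0],[0,0,0]],
    [[0.3,-0.5,0],[0,0,0]],
    [[0.4,-0.66,0],[0,0,0]],
    [[0.5,-0.83,0],[0,0,0]],
    [[0.6,-1,0],[0,0,0]],
  ],
)

```text
clock: 2.05
tcp_pos: [0.4962, -0.1235, 0.2864]
orientation: [3.141, -0.003, 0.001]
contact_force: [1.3, 0.0, -0.5]
grip_width: 0.0851
gripper_force: 0.0
```

apply_moves(
  rows=[
    [[0.02,-0.2,0],[0,0,0]],
    [[0.05,-0.4,0],[0,0,0]],
    [[0.07,-0.6,0],[0,0,0]],
    [[0.1,-0.8,0],[0,0,0]],
    [[0.12,-1,0],[0,0,0]],
    [[0.12,-1,0],[0,0,0]],
    [[0.12,-1,0],[0,0,0]],
  ],
)

```text
clock: 2.92
tcp_pos: [0.5259, 0.1249, 0.286]
orientation: [3.141, -0.002, -0.001]
contact_force: [-0.2, -0.1, -0.4]
grip_width: 0.085
gripper_force: 0.0
```

Run:
```python
from h import *
w=grab_frame("wrist");save(w,"w1.png");o=telemetry.get_obs();print(o["clock"],o["tcp_pos"],o["orientation"],w["origin"])
print(proj(w,(.528,.135,.111)))
g=cv2.cvtColor(w["frame"],cv2.COLOR_RGB2GRAY)
n,l,s,c=cv2.connectedComponentsWithStats((g<60).astype(np.uint8))
print([(list(map(int,s[i])),c[i]) for i in range(1,n) if s[i][4]>100])
```

```text
2.975 [0.5259043  0.12424808 0.28601749] [ 3.14047041e+00 -3.88602867e-03 -5.88226606e-04] [0.60332512 0.12352362 0.40386093]
(np.float64(240.37604523855288), np.float64(172.68605570740942))
[([41, 0, 246, 111, 7916], array([195.79055078,  49.64792825])), ([394, 0, 62, 44, 1278], array([425.99374022,  13.80203443])), ([0, 5, 512, 379, 57796], array([186.35312132, 280.80156066])), ([384, 41, 28, 45, 301], array([396.71428571,  62.8372093 ])), ([231, 161, 25, 30, 559], array([243.10733453, 175.64758497])), ([473, 160, 39, 18, 217], array([494.0875576 , 168.82488479])), ([294, 179, 16, 25, 132], array([299.95454545, 193.53787879])), ([292, 206, 35, 26, 311], array([304.62057878, 218.36655949])), ([253, 232, 72, 41, 1633], array([292.51561543, 252.58848745]))]
```

View pics/w1.png

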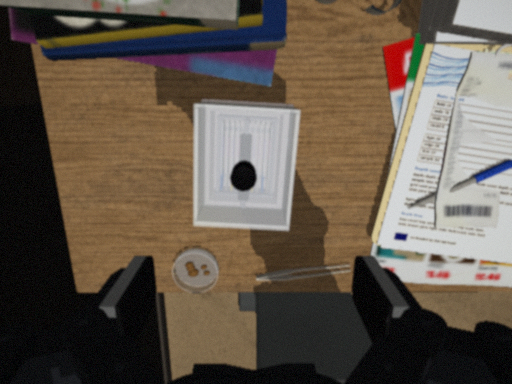

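Wrist view: knob at (243,176), cover outline with corners about (197,102), (300,108), (290,230), (194,228). The left table edge is near column 60, and the books lie behind row 85.

Run:
```python
from h import *
w=grab_frame("wrist");S=grab_frame("side");T=grab_frame("top")
k=np.array([243.1,175.65])
p=[cross(ray(w,*k),ray(f,*c)) for f,c in((S,(206.77,211.4)),(T,(211.97,200.9)))];print("knob",p,onz(w,*k,.111))
hsv=cv2.cvtColor(w["frame"],cv2.COLOR_RGB2HSV);m=((hsv[...,1]<45)&(hsv[...,2]>110)).astype(np.uint8)
m[:90]=0;m[240:]=0;m[:,:180]=0;m[:,320:]=0
cs=max(cv2.findContours(m,0,1)[0],key=cv2.contourArea);print(cv2.minAreaRect(cs),cs.reshape(-1,2).min(0),cs.reshape(-1,2).max(0))
q=cv2.approxPolyDP(cv2.convexHull(cs),6,True).reshape(-1,2);print(q)
for z in(.042,.096):print(z,[onz(w,*a,z).round(4)[:2] for a in q])
e=cv2.Canny(w["frame"],40,120);e[m==0]=e[m==0]
L=cv2.HoughLinesP(e[95:240,185:310],1,np.pi/360,30,minLineLength=45,maxLineGap=6)
for a,b,c,d in L[:,0]:
    r=[]
    for z in(.042,.096):
        A,B=onz(w,a+185,b+95,z),onz(w,c+185,d+95,z);v=B-A;r.append(round((np.degrees(np.arctan2(v[1],v[0]))+45)%90-45,2))
    print((a+185,b+95,c+185,d+95),r,A[:2].round(4),B[:2].round(4))
print("table left, book",onz(w,63,170,0),onz(w,45,57,.05),onz(w,150,57,0.0),onz(w,150,57,0.05))
```

```text
knob [(array([0.52616964, 0.1331364 , 0.11262025]), np.float64(0.0025449731141456086)), (array([0.52750552, 0.13363537, 0.12052782]), np.float64(0.003947460958131449))] [0.52531549 0.13198455 0.111     ]
((242.17288208007812, 166.7241668701172), (107.22509002685547, 123.3416519165039), 3.2704880237579346) [192 103] [299 230]
[[194 103]
 [298 110]
 [287 230]
 [193 224]]
0.042 [array([0.5843, 0.1837]), array([0.577 , 0.0765]), array([0.4418, 0.0841]), array([0.4496, 0.1924])]
0.096 [array([0.5871, 0.1747]), array([0.581 , 0.0834]), array([0.4659, 0.0899]), array([0.4726, 0.182 ])]
(np.int32(192), np.int32(225), np.int32(192), np.int32(104)) [np.float64(-3.29), np.float64(-3.29)] [0.4715 0.183 ] [0.5863 0.1765]
(np.int32(197), np.int32(212), np.int32(197), np.int32(103)) [np.float64(-3.03), np.float64(-3.03)] [0.4851 0.1774] [0.5871 0.172 ]
(np.int32(288), np.int32(230), np.int32(299), np.int32(110)) [np.float64(-3.17), np.float64(-3.17)] [0.4659 0.0889] [0.581  0.0825]
(np.int32(193), np.int32(103), np.int32(266), np.int32(107)) [np.float64(-3.17), np.float64(-3.17)] [0.5871 0.1755] [0.5836 0.1116]
(np.int32(284), np.int32(225), np.int32(295), np.int32(109)) [np.float64(-3.57), np.float64(-3.57)] [0.4713 0.093 ] [0.5818 0.0861]
(np.int32(280), np.int32(209), np.int32(289), np.int32(106)) [np.float64(-3.45), np.float64(-3.45)] [0.488  0.0973] [0.5844 0.0914]
(np.int32(204), np.int32(168), np.int32(204), np.int32(107)) [np.float64(-2.67), np.float64(-2.67)] [0.5287 0.1686] [0.5837 0.1661]
(np.int32(195), np.int32(221), np.int32(283), np.int32(225)) [np.float64(-2.97), np.float64(-2.97)] [0.4757 0.1799] [0.4713 0.094 ]
(np.int32(205), np.int32(99), np.int32(292), np.int32(104)) [np.float64(-3.3), np.float64(-3.3)] [0.5905 0.1649] [0.5861 0.0889]
table left, book [0.50339548 0.35475166 0.        ] [0.62805109 0.32396831 0.05      ] [0.63131317 0.23661337 0.        ] [0.62785011 0.22252822 0.05      ]
```

Cover centre is (0.5265, 0.1325), yaw -3.2°, knob at z about 0.112. I'll go down with the jaw half open and tips clear of the cover top.

apply_moves(
  rows=[
    [[0.002,-0.033,0.14],[0,0,0.017]],
    [[0.002,-0.033,0.28],[0,0,0.017]],
    [[0.002,-0.033,0.4],[0,0,0.017]],
    [[0.002,-0.033,0.48],[0,0,0.017]],
    [[0.002,-0.033,0.48],[0,0,0.017]],
    [[0.002,-0.033,0.48],[0,0,0.017]],
  ],
  jaw=0.2,
  newtons=25,
)

```text
clock: 3.88
tcp_pos: [0.5268, 0.1343, 0.1672]
orientation: [-3.14, 0.085, -0.002]
contact_force: [-0.2, -0.3, -0.2]
grip_width: 0.0512
gripper_force: 0.0
```

Run:
```python
from h import *
w=grab_frame("wrist");save(w,"w2.png");o=telemetry.get_obs();print(o["clock"],o["tcp_pos"],o["orientation"])
g=cv2.cvtColor(w["frame"],cv2.COLOR_RGB2GRAY);u,v=map(int,proj(w,(.5265,.1325,.111)));print(u,v)
```

```text
3.925 [0.52689225 0.13446899 0.16745318] [-3.13999232e+00  8.48499432e-02 -2.90116467e-03]
254 230
```

View pics/w2.png

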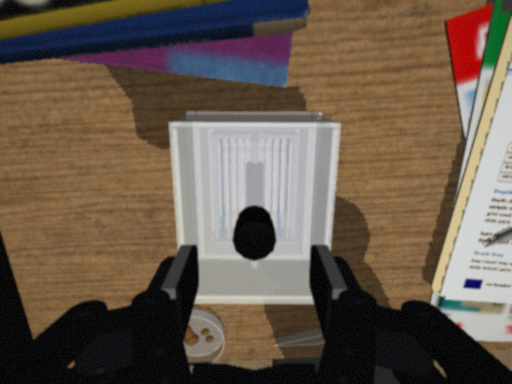

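Knob at (255,233), midway between fingertips at columns 198 and 312, and it matches the prediction. Down and close.

apply_moves(
  rows=[
    [[0,0.004,0.06],[0,0,0]],
    [[0,0.004,0.12],[0,0,0]],
    [[0,0.004,0.166],[0,0,0]],
    [[0,0.004,0.166],[0,0,0]],
    [[0,0.004,0.166],[0,0,0]],
  ],
)

```text
clock: 4.55
tcp_pos: [0.5262, 0.1338, 0.1248]
orientation: [-3.14, 0.084, -0.0]
contact_force: [0.2, 0.4, -0.9]
grip_width: 0.0514
gripper_force: 0.0
```

apply_moves(
  rows=[
    [[0,0,0],[0,0,0]],
    [[0,0,0],[0,0,0]],
    [[0,0,0],[0,0,0]],
    [[0,0,0],[0,0,0]],
    [[0,0,0],[0,0,0]],
    [[0,0,0],[0,0,0]],
  ],
  jaw=-1,
  newtons=25,
)

```text
clock: 5.3
tcp_pos: [0.5264, 0.1339, 0.1253]
orientation: [-3.14, 0.084, -0.001]
contact_force: [-0.1, 0.5, 5.0]
grip_width: 0.0218
gripper_force: 25.9
```

apply_moves(
  rows=[
    [[0,0,-0.02],[0,0,0]],
    [[0,0,-0.04],[0,0,0]],
    [[0,0,-0.07],[0,0,0]],
    [[0,0,-0.12],[0,0,0]],
    [[0,0,-0.18],[0,0,0]],
    [[0,0,-0.24],[0,0,0]],
    [[0,0,-0.3],[0,0,0]],
    [[0,0,-0.34],[0,0,0]],
    [[0,0,-0.34],[0,0,0]],
  ],
)

```text
clock: 6.42
tcp_pos: [0.5265, 0.1338, 0.2107]
orientation: [-3.14, 0.084, -0.003]
contact_force: [-0.4, -0.9, -2.3]
grip_width: 0.0221
gripper_force: 25.3
```

Run:
```python
from h import *
s=grab_frame("side");save(s,"s2.png");T=grab_frame("top")
o=telemetry.get_obs();print(o["clock"],o["tcp_pos"],o["contact_force"],o["moment"],o["grip_width"])
cv2.imwrite("pics/s2c.png",np.hstack([cv2.resize(s["frame"][120:280,140:300,::-1],(400,400)),cv2.resize(T["frame"][140:240,160:260,::-1],(400,400))]))
```

```text
6.525 [0.52580731 0.13342149 0.20950742] [ 0.24031043  0.06142423 -2.47806768] [0.01717646 0.01361964 0.02763913] 0.021962480778611432
```

View pics/s2c.png

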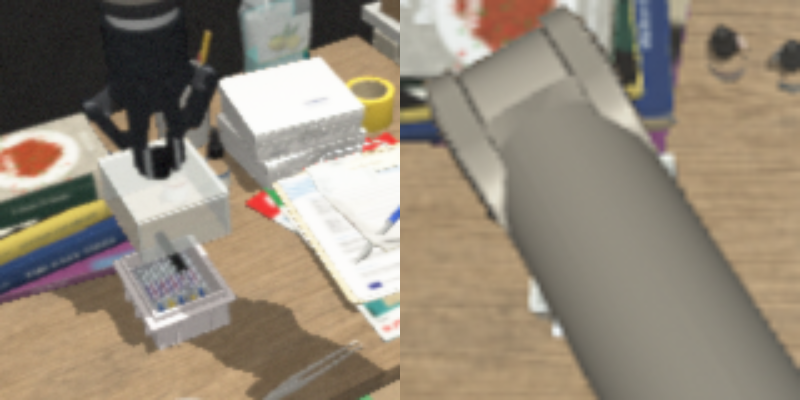

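Side crop: the cover hangs level from the fingers, and the dish and rack stayed in place. Next I carry it left and lower it.

apply_moves(
  rows=[
    [[-0.02,-0.08,0],[0,0,0]],
    [[-0.05,-0.2,0],[0,0,0]],
    [[-0.08,-0.33,0],[0,0,0]],
    [[-0.11,-0.45,0],[0,0,0]],
    [[-0.134,-0.53,0],[0,0,0]],
    [[-0.134,-0.546,0.04],[0,0,0]],
    [[-0.134,-0.546,0.14],[0,0,0]],
    [[-0.134,-0.546,0.24],[0,0,0]],
    [[-0.134,-0.546,0.34],[0,0,0]],
    [[-0.134,-0.546,0.4],[0,0,0]],
  ],
)

```text
clock: 7.78
tcp_pos: [0.4994, 0.2697, 0.1075]
orientation: [3.138, -0.086, -0.004]
contact_force: [0.4, -0.1, -2.4]
grip_width: 0.022
gripper_force: 25.4
```

apply_moves(
  rows=[
    [[0,0,0.03],[0,0,0]],
    [[0,0,0.05],[0,0,0]],
    [[0,0,0.07],[0,0,0]],
    [[0,0,0.08],[0,0,0]],
    [[0,0,0.08],[0,0,0]],
    [[0,0,0.08],[0,0,0]],
  ],
)

```text
clock: 8.52
tcp_pos: [0.5, 0.2718, 0.0901]
orientation: [-3.14, 0.084, -0.001]
contact_force: [0.5, -0.1, -2.1]
grip_width: 0.0225
gripper_force: 25.4
```

apply_moves(
  rows=[
    [[0,0,0.006],[0,0,0]],
    [[0,0,0.012],[0,0,0]],
    [[0,0,0.017],[0,0,0]],
    [[0,0,0.021],[0,0,0]],
    [[0,0,0.024],[0,0,0]],
    [[0,0,0.024],[0,0,0]],
    [[0,0,0.024],[0,0,0]],
  ],
)

```text
clock: 9.4
tcp_pos: [0.4999, 0.2717, 0.0838]
orientation: [-3.14, 0.084, -0.0]
contact_force: [-0.4, 0.0, -1.3]
grip_width: 0.0223
gripper_force: 25.4
```

apply_moves(
  rows=[
    [[0,0,0.002],[0,0,0]],
    [[0,0,0.004],[0,0,0]],
    [[0,0,0.004],[0,0,0]],
    [[0,0,0.004],[0,0,0]],
  ],
)

```text
clock: 9.9
tcp_pos: [0.4999, 0.2718, 0.0833]
orientation: [-3.14, 0.084, -0.001]
contact_force: [-2.0, -1.2, 6.3]
grip_width: 0.0221
gripper_force: 26.0
```

Firm contact at the expected height. Release and retreat.

apply_moves(
  rows=[
    [[0,0,-0.002],[0,0,0]],
    [[0,0,-0.002],[0,0,0]],
    [[0,0,-0.002],[0,0,0]],
    [[0,0,-0.002],[0,0,0]],
    [[0,0,-0.002],[0,0,0]],
    [[0,0,-0.002],[0,0,0]],
  ],
  jaw=0.2,
)

```text
clock: 10.65
tcp_pos: [0.4999, 0.2717, 0.0833]
orientation: [3.14, -0.084, 0.0]
contact_force: [-0.5, 0.1, 1.0]
grip_width: 0.0512
gripper_force: 0.0
```

apply_moves(
  rows=[
    [[0,0,-0.06],[0,0,0]],
    [[0,0,-0.14],[0,0,0]],
    [[0,0,-0.26],[0,0,0]],
    [[0,0,-0.4],[0,0,0]],
    [[0.03,0.1,-0.5],[0,0,0]],
    [[0.08,0.27,-0.55],[0,0,0]],
    [[0.12,0.42,-0.55],[0,0,0]],
    [[0.14,0.546,-0.55],[0,0,0]],
    [[0.14,0.546,-0.55],[0,0,0]],
    [[0.14,0.546,-0.55],[0,0,0]],
  ],
)

```text
clock: 11.9
tcp_pos: [0.5276, 0.1344, 0.222]
orientation: [-3.139, 0.083, -0.002]
contact_force: [-0.3, 0.1, 0.1]
grip_width: 0.051
gripper_force: 0.0
```

Run:
```python
from h import *
w=grab_frame("wrist");save(w,"w3.png");o=telemetry.get_obs();print(o["clock"],o["tcp_pos"],o["orientation"],o["grip_width"])
print(proj(w,(.5265,.1325,.08)))
s=grab_frame("side");c=s["frame"][150:300,130:330,::-1]
cv2.imwrite("pics/w3c.png",np.hstack([cv2.resize(c,(400,300)),cv2.resize(w["frame"][...,::-1],(400,300))]))
```

```text
11.95 [0.52751648 0.13490262 0.22176995] [-3.13947170e+00  8.13343663e-02 -1.86733692e-03] 0.05083267291978809
(np.float64(254.41466160931427), np.float64(187.2446144399907))
```

View pics/w3c.png

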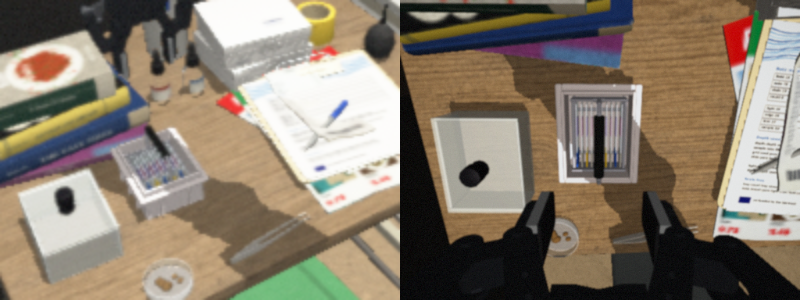

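The cover stands upright beside the dish, clear of it. The black sleeve is at about column 255, rows 147-230 in the wrist frame; I'll measure it in both views.

Run:
```python
from h import *
w=grab_frame("wrist");s=grab_frame("side")
def bar(f,u,v,r):
    g=cv2.cvtColor(f["frame"],cv2.COLOR_RGB2GRAY)[v-r:v+r,u-r:u+r]
    n,l,st,c=cv2.connectedComponentsWithStats((g<65).astype(np.uint8))
    i=1+np.argmax(st[1:,4]);print(st[i]+[u-r,v-r,0,0,0])
    p=np.argwhere(l==i)[:,::-1].astype(np.float32)
    (c,wh,a)=cv2.minAreaRect(p);b=cv2.boxPoints((c,wh,a))
    e=sorted([(np.linalg.norm(b[k]-b[k-1]),tuple((b[k]+b[k-1])/2)) for k in range(4)])
    return [np.array(x[1])+[u-r,v-r] for x in e[:2]]
a=sorted(bar(w,255,188,50),key=lambda q:q[1]);b=sorted(bar(s,209,221,14),key=lambda q:q[1])
print(a,b)
for p,q in zip(a,b):print(cross(ray(w,*p),ray(s,*q)),onz(w,*p,.08))
m=(a[0]+a[1])/2;n=(b[0]+b[1])/2
print(cross(ray(w,*m),ray(s,*n)),onz(w,*m,.08))
d=onz(w,*a[0],.08)-onz(w,*a[1],.08);print("yaw",np.degrees(np.arctan2(d[1],d[0])),np.linalg.norm(d))
```

```text
[ 247  147   16   82 1077]
[202 213  13  15  58]
[array([254.5, 147. ]), array([254.5, 228. ])] [array([202.99999905, 213.        ]), array([212.84615517, 227.76922989])]
(array([0.55929742, 0.13209417, 0.08309863]), np.float64(0.0014712145036541618)) [0.55851238 0.1314185  0.08      ]
(array([0.4926955 , 0.13553497, 0.08288491]), np.float64(0.0016692328114015515)) [0.49116025 0.13479938 0.08      ]
(array([0.52677114, 0.13352858, 0.08161625]), np.float64(0.0010633842853559092)) [0.52611197 0.13304491 0.08      ]
yaw -2.873674243546279 0.0674369337223488
```

apply_moves(
  rows=[
    [[-0.004,0.004,0.12],[0,0,0]],
    [[-0.004,0.004,0.26],[0,0,0]],
    [[-0.004,0.004,0.38],[0,0,0]],
    [[-0.004,0.004,0.46],[0,0,0]],
    [[-0.004,0.004,0.51],[0,0,0]],
    [[-0.004,0.004,0.536],[0,0,0]],
    [[-0.004,0.004,0.536],[0,0,0]],
    [[-0.004,0.004,0.536],[0,0,0]],
  ],
)

```text
clock: 13.1
tcp_pos: [0.527, 0.1328, 0.0875]
orientation: [-3.14, 0.084, -0.002]
contact_force: [0.2, 0.6, 1.2]
grip_width: 0.0511
gripper_force: 0.0
```

apply_moves(
  rows=[
    [[0,0,0],[0,0,0]],
    [[0,0,0],[0,0,0]],
    [[0,0,0],[0,0,0]],
    [[0,0,0],[0,0,0]],
    [[0,0,0],[0,0,0]],
    [[0,0,0],[0,0,0]],
    [[0,0,0],[0,0,0]],
    [[0,0,0],[0,0,0]],
  ],
  jaw=-1,
  newtons=40,
)

```text
clock: 14.1
tcp_pos: [0.5267, 0.1329, 0.087]
orientation: [-3.14, 0.084, -0.001]
contact_force: [-0.5, 3.1, 5.0]
grip_width: 0.0093
gripper_force: 39.2
```

apply_moves(
  rows=[
    [[0,-0.004,0],[0,0,0]],
    [[0,-0.004,-0.01],[0,0,0]],
    [[0,-0.004,-0.02],[0,0,0]],
    [[0,-0.004,-0.03],[0,0,0]],
    [[0,-0.004,-0.04],[0,0,0]],
    [[0,-0.004,-0.04],[0,0,0]],
  ],
)

```text
clock: 14.85
tcp_pos: [0.5267, 0.1335, 0.097]
orientation: [-3.14, 0.084, -0.001]
contact_force: [-0.7, -0.1, -2.5]
grip_width: 0.0095
gripper_force: 38.9
```

Run:
```python
from h import *
w=grab_frame("wrist");s=grab_frame("side")
o=telemetry.get_obs();print(o["clock"],o["tcp_pos"],o["contact_force"],o["moment"],o["grip_width"])
cv2.imwrite("pics/l1.png",np.hstack([cv2.resize(s["frame"][170:270,150:250,::-1],(390,390)),cv2.resize(w["frame"][100:320,150:370,::-1],(390,390))]))
```

```text
14.95 [0.52653524 0.13352636 0.09681249] [ 0.28973867 -0.06343775 -2.91791819] [ 0.02490087  0.014739   -0.00774756] 0.009268292222148955
```

View pics/l1.png

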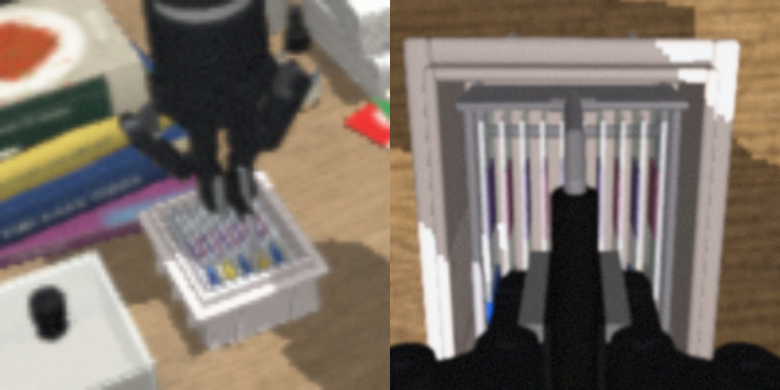

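The rack hangs free and square in the well, carrying its own weight (about 2.5 N). Lifting the remaining 134 mm.

apply_moves(
  rows=[
    [[0,0,-0.03],[0,0,0]],
    [[0,0,-0.08],[0,0,0]],
    [[0,0,-0.15],[0,0,0]],
    [[0,0,-0.23],[0,0,0]],
    [[0,0,-0.31],[0,0,0]],
    [[0,0,-0.39],[0,0,0]],
    [[0,0,-0.46],[0,0,0]],
    [[0,0,-0.51],[0,0,0]],
    [[0,0,-0.536],[0,0,0]],
    [[0,0,-0.536],[0,0,0]],
  ],
)

```text
clock: 16.2
tcp_pos: [0.5266, 0.1335, 0.231]
orientation: [-3.14, 0.084, -0.0]
contact_force: [-0.2, -0.5, -2.6]
grip_width: 0.0094
gripper_force: 39.0
```

apply_moves(
  rows=[
    [[0,0,0],[0,0,0]],
    [[0,0,0],[0,0,0]],
    [[0,0,0],[0,0,0]],
    [[0,0,0],[0,0,0]],
    [[0,0,0],[0,0,0]],
    [[0,0,0],[0,0,0]],
  ],
)

```text
clock: 16.95
tcp_pos: [0.5265, 0.1335, 0.2308]
orientation: [3.14, -0.084, 0.0]
contact_force: [-0.2, -0.2, -1.9]
grip_width: 0.0093
gripper_force: 39.0
```

Run:
```python
from h import *
w=grab_frame("wrist");s=grab_frame("side")
o=telemetry.get_obs();print(o["clock"],o["tcp_pos"],o["orientation"],o["contact_force"],o["grip_width"],abs(o["qvel"]).max())
cv2.imwrite("pics/f1.png",np.hstack([cv2.resize(s["frame"][110:290,130:310,::-1],(390,390)),cv2.resize(w["frame"][:,64:448,::-1],(390,390))]))
```

```text
17.05 [0.52653962 0.13354405 0.23078741] [ 3.14044107e+00 -8.38263557e-02 -2.79608480e-05] [-1.05513418  0.49711296 -2.24672818] 0.009506208029858765 0.0014521545445282695
```

View pics/f1.png

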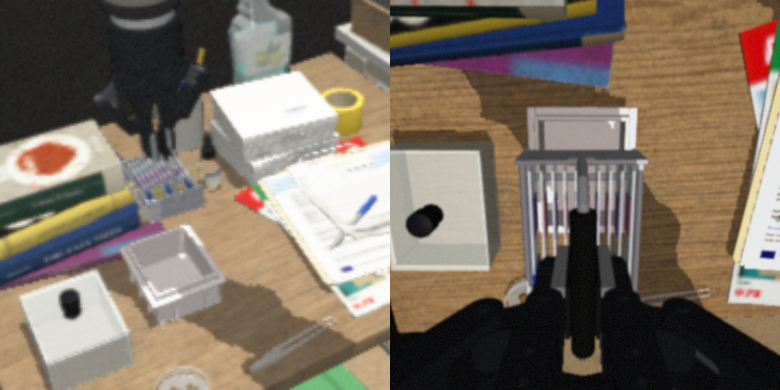

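The rack hangs level and still above the empty dish. The lift of 144 mm puts its underside about 100 mm over the rim, and the cover stands upright on the table.

```bash
python3 -c "
from bench import job
print(job.hand_in())"
```

```text
the job is handed in; nothing more can be done
None
```

Handed in at about 17 s: the cover stands upright on the table beside the dish, and the rack is held level and still straight above the dish, about 10 cm over its rim, with no sign in the pictures that the dish or anything else on the bench moved.

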